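# Tighten a gearbox cover crosswise in two passes

## Task

The gearbox cover is held by four hand bolts that tighten clockwise; two opposite ones already stand about half tight (red handle end at the yellow dot), the other two are still loose (white dot). First bring the two loose bolts to half tight as well, stopping at their yellow dots; then tighten all four fully to the green dots in crisscross order: one bolt, then the one diagonally opposite, and only then the other diagonal pair. Leave the things lying about where they are.

Things in the scene. Friction and masses are not known exactly. Their poses are not given: they have to be found in the camera images.
- gearbox: Grey gearbox fixed to the table. Its dark round cover, 216 mm across, top 85 mm above the table, has a boss in the middle (radius 22, height 6 mm). Origin: centre, on the table; z up. Four hand bolts stand 66 mm from the centre, at 45 (bolt1), 135 (bolt2), 225 (bolt3), 315 degrees (bolt4) counter-clockwise from its x axis: bolt1 is diagonally opposite bolt3, bolt2 opposite bolt4.
- bolt1 (a joint): Angle of hand bolt 1, rad; grows clockwise seen from above (tightening). Red handle end at the white dot: 0, loose; yellow dot, straight outward from the cover's centre: 1.05, half tight; green dot: 2.09, fully tight. Firm stops at 0 and 2.2. Friction 0.12 N m; stays where left. Starts about half tight.
- bolt1_handle (a point): Middle of the handle of bolt 1, on the bolt's vertical axis, 113 mm above the table. The handle is a level bar 50 mm long, 12 mm thick (grip across this) and 24 mm high, from 101 to 125 mm above the table, on a 14 mm stem; it turns with the bolt. Its x axis points to the red end of the bar, y across the bar, z up.
- bolt2 (a joint): Angle of hand bolt 2, rad; grows clockwise seen from above (tightening). Red handle end at the white dot: 0, loose; yellow dot, straight outward from the cover's centre: 1.05, half tight; green dot: 2.09, fully tight. Firm stops at 0 and 2.2. Friction 0.12 N m; stays where left. Starts loose, near the white dot.
- bolt2_handle (a point): Middle of the handle of bolt 2, on the bolt's vertical axis, 113 mm above the table. The handle is a level bar 50 mm long, 12 mm thick (grip across this) and 24 mm high, from 101 to 125 mm above the table, on a 14 mm stem; it turns with the bolt. Its x axis points to the red end of the bar, y across the bar, z up.
- bolt3 (a joint): Angle of hand bolt 3, rad; grows clockwise seen from above (tightening). Red handle end at the white dot: 0, loose; yellow dot, straight outward from the cover's centre: 1.05, half tight; green dot: 2.09, fully tight. Firm stops at 0 and 2.2. Friction 0.12 N m; stays where left. Starts about half tight.
- bolt3_handle (a point): Middle of the handle of bolt 3, on the bolt's vertical axis, 113 mm above the table. The handle is a level bar 50 mm long, 12 mm thick (grip across this) and 24 mm high, from 101 to 125 mm above the table, on a 14 mm stem; it turns with the bolt. Its x axis points to the red end of the bar, y across the bar, z up.
- bolt4 (a joint): Angle of hand bolt 4, rad; grows clockwise seen from above (tightening). Red handle end at the white dot: 0, loose; yellow dot, straight outward from the cover's centre: 1.05, half tight; green dot: 2.09, fully tight. Firm stops at 0 and 2.2. Friction 0.12 N m; stays where left. Starts loose, near the white dot.
- bolt4_handle (a point): Middle of the handle of bolt 4, on the bolt's vertical axis, 113 mm above the table. The handle is a level bar 50 mm long, 12 mm thick (grip across this) and 24 mm high, from 101 to 125 mm above the table, on a 14 mm stem; it turns with the bolt. Its x axis points to the red end of the bar, y across the bar, z up.
- armature_2: Copper-wound motor armature lying on the table, 37x100x37 mm; origin under its middle. A bystander.
- grease_tin: Round black tin, 68 mm in diameter and 24 mm high; origin under its middle. A bystander.
- bar_bundle_1: Row of pale grey rods taped together, 47x105x12 mm, lying flat; origin under its middle. A bystander.

How it is judged:
By the outcome, as a careful person would: the job done as asked, in the order asked, and still so for the second after the job is handed in, with the robot touching nothing.
It also fails if it takes over 72 s, if anything falls off the work surface, if the arm or the gripper's body presses on something with over 40 N, if the wrist force passes 120 N, or if a joint passes its speed limit or range.

## Robot

A 6-joint arm with a two-finger parallel gripper is mounted at the origin on a cart in front of the work surface, level with it; the furniture and walls round the work are solid. World frame = base frame: x ahead of the robot, y to its left, z up, the work surface at z = 0. Lengths are in m, angles in rad, forces in N, time in s.
With the tool pointing down it reaches from about 0.325 to 0.75 m from the base axis. Payload 7.6 kg.
Tool frame: the origin (TCP) lies at the very end of the fingers, on their centre line; the grasp point (between the pads) lies 19 mm behind it (bot.grasp_offset is the distance from the TCP to the grasp point, in m); z points along the fingers, y is the direction in which the jaws open and shut (so a half turn about z gives the same grasp; the last joint's range is limited). The gripper opens to 85 mm and grips with 20 to 120 N. Pads are 22 mm wide; open, the fingers measure 114 mm over their backs; the gripper's body (76 mm by 85 mm) begins 54 mm behind the grasp point. The pads swing forward as they close: fully open they stand 13 mm farther back than shut.
Start: joints at [1.115, 0.052, 1.401, -0, 1.689, -0.07], TCP at [0.198, 0.486, 0.202] pointing down, gripper open.
Joint ranges: [-2.9, 2.9], [-0.91, 2.17], [0.12, 2.37], [-1.06, 4.2], [0.26, 2.73], [-2.93, 2.93]. Speed limits (rad/s): [2.57, 2.57, 3.01, 3.14, 3.14, 3.14].

## Interface

Orientations are given as a rotation vector (axis times angle).
In Python, from station import bot, grip, kin, status, eyes, job, nets gives the robot as it stands. The module is installed in compiled form; this text tells all that it offers. Calls block until the motion is done:
- bot.goto(position, orientation): joint-space move of the TCP to a pose.
- bot.servo_line(position, orientation=None, vel=0.15): straight line of the TCP; orientation=None keeps the orientation; vel is the mean speed in m/s.
- bot.move_joints(angles): joint-space move.
- grip(opening, f_grip=None): opening from 0.0 (shut) to 1.0 (fully open); f_grip is the grip in N (None keeps the last); returns when the fingers have stopped.
- bot.sleep(seconds).
- kin.solve_ik(position, orientation): joint angles nearest the present ones, or None.
- status.get_state(): the state.
- eyes.camera(name): name is "scene" or "side" or "wrist"; returns the picture (480x640x3 uint8, red, green, blue); there is no depth.
- eyes.camera_model(name): a dict with "fx", "fy", "cx", "cy" (pixels), "world_from_camera" (4x4, takes a point from camera to world coordinates). Camera axes: x right, y up, looking along -z (the intrinsics and any distortion apply to the point x, -y, -z); pixel columns grow to the right and rows downward; lengths in m; the calibration is good to about 2 mm. A picture is of the moment at which its call begins: read the wrist's pose just before it. camera_model takes no time and is no camera call; for the wrist camera it gives the pose at the moment of the call.
A pose or a line that the arm cannot do raises bot.IKError and nothing moves.
- job.close_job(): hands the job in, once; it reports no verdict.
Trained networks look in the newest picture that a camera, given by its name, has taken for a name from the list of things; names that differ only in an ending like _2 or _b are one class to them, and where a whole thing is asked for, a point or a joint stands for the part that bears it (a point fixed in the world has none). Each returns a list of dicts, best first, with "score" (0 to 1); they miss things now and then, are a little off and sometimes report something else, mostly with a low value. They report only what shows in the picture. A call takes as long as a camera call.
- nets.trace(query, camera): "region" (480x640 bool, what is visible of it) and "rect" ([centre column, centre row, width, height] in pixels, round what is visible of it).
The state is a dict: "clock": time; "joint_positions": joint angles; "qvel": joint speeds; "tau": joint torques, N m; "position": TCP position; "tcp_rot": TCP orientation; "wrist_force": force on the tool from outside, world axes, zero at the start; "wrist_torque": the same for the moment, N m; "width": opening from 0.0 (shut) to 1.0 (fully open).
Only numpy, scipy, OpenCV 4.12 (cv2) and the standard library are available. Lean on these libraries where they do the work, as an engineer would, in place of code of your own. Each camera call takes 0.05 s, during which the arm holds its last target.

## Working session

There is one attempt and no reset: what is moved stays moved. The work goes in short steps, each a Python script; the robot and the scene stay as the last script left them, time stands still between calls to the robot, and variables do not carry over. Pictures are saved under pics/ and viewed, and the job is handed in when it is done.

```bash
mkdir -p pics; ls
python3 - <<'E'
from station import bot, grip, kin, status, eyes, job, nets
import cv2,numpy as np
np.set_printoptions(precision=4,suppress=True)
s=status.get_state();print(s)
for n in ["scene","side","wrist"]:
    im=eyes.camera(n);cv2.imwrite(f"pics/{n}0.png",im[:,:,::-1]);m=eyes.camera_model(n);print(n,m)
E
```

```text
pics
{'clock': 0.0, 'joint_positions': array([ 1.1147,  0.0528,  1.4018, -0.    ,  1.6886, -0.0703]), 'qvel': array([ 0.0003, -0.0022, -0.0003,  0.0004, -0.0031,  0.0013]), 'tau': array([  0.0005, -38.1653, -36.0198,  -0.    ,   0.0059,  -0.    ]), 'position': array([0.1974, 0.4861, 0.2015]), 'tcp_rot': array([-0.6022, -3.0829,  0.0024]), 'wrist_force': array([ 0.5414, -1.1276, -0.596 ]), 'wrist_torque': array([-0.0033,  0.0628, -0.0448]), 'width': 0.9953782807592233}
scene {'fx': 447.32263525213205, 'fy': 447.32263525213205, 'cx': 319.2711581955759, 'cy': 238.69636734634383, 'world_from_camera': array([[ 0.9126,  0.2998, -0.278 ,  0.2915],
       [-0.4089,  0.6655, -0.6244, -0.4556],
       [-0.0022,  0.6835,  0.7299,  0.8254],
       [ 0.    ,  0.    ,  0.    ,  1.    ]])}
side {'fx': 610.9747100779039, 'fy': 610.9747100779039, 'cx': 316.333476386718, 'cy': 234.7050644215195, 'world_from_camera': array([[ 0.9388,  0.2051, -0.2767,  0.2602],
       [-0.3443,  0.5802, -0.7381, -0.6698],
       [ 0.0091,  0.7882,  0.6153,  0.7851],
       [ 0.    ,  0.    ,  0.    ,  1.    ]])}
wrist {'fx': 399.3961555294867, 'fy': 399.3961555294867, 'cx': 321.7006812815544, 'cy': 239.59271824131508, 'world_from_camera': array([[ 0.3758, -0.8772, -0.2989,  0.1213],
       [ 0.9267,  0.355 ,  0.1232,  0.5171],
       [-0.0019, -0.3232,  0.9463,  0.3725],
       [ 0.    ,  0.    ,  0.    ,  1.    ]])}
```

View pics/scene0.png

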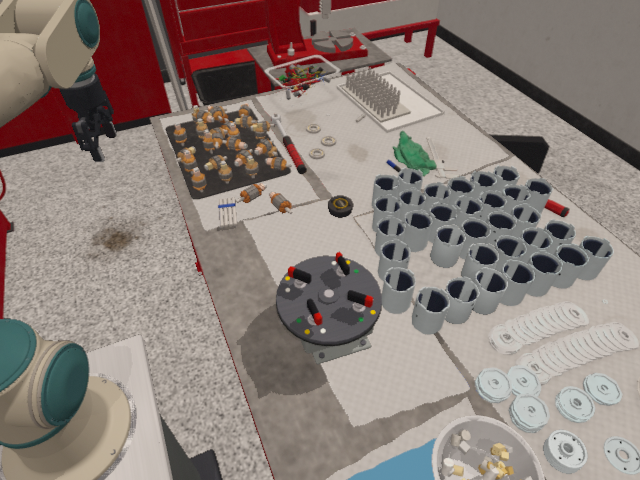

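View pics/side0.png

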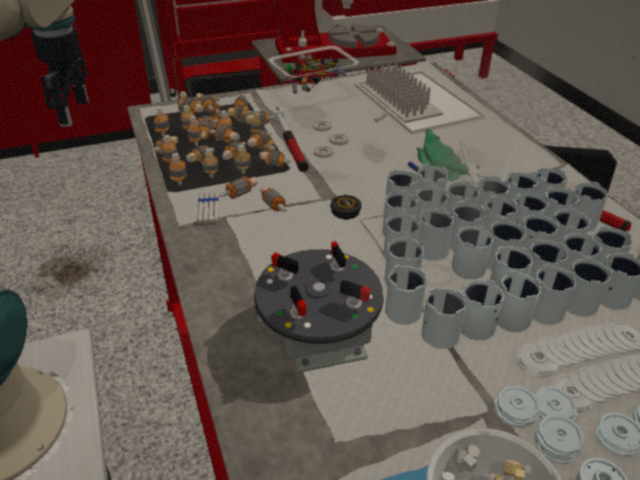

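View pics/wrist0.png

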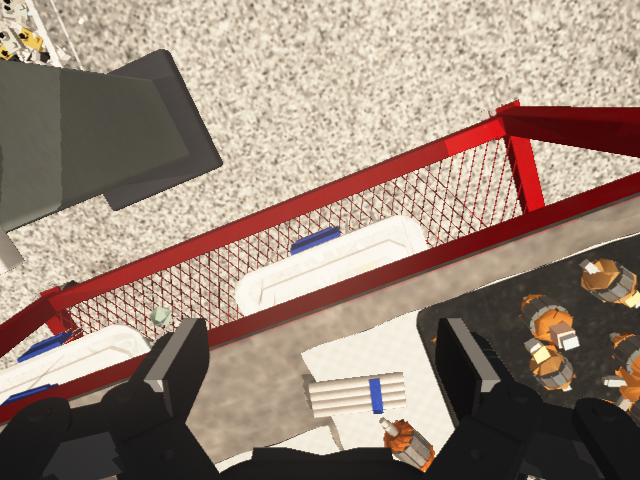

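```bash
cat > h.py <<'E'
from station import bot, grip, kin, status, eyes, job, nets
import cv2,numpy as np
np.set_printoptions(precision=4,suppress=True)
def ray(m,u,v,z):
    T=m["world_from_camera"];d=np.array([(u-m["cx"])/m["fx"],-(v-m["cy"])/m["fy"],-1.])
    d=T[:3,:3]@d;o=T[:3,3];return o+d*(z-o[2])/d[2]
def proj(m,p):
    T=m["world_from_camera"];c=T[:3,:3].T@(np.asarray(p)-T[:3,3])
    return np.array([m["cx"]+m["fx"]*c[0]/-c[2],m["cy"]-m["fy"]*c[1]/-c[2]])
E
python3 - <<'E'
import cv2
a=cv2.imread("pics/scene0.png")[240:350,265:395];cv2.imwrite("pics/sc_crop.png",cv2.resize(a,None,fx=6,fy=5.4,interpolation=cv2.INTER_CUBIC))
a=cv2.imread("pics/side0.png")[232:342,245:395];cv2.imwrite("pics/si_crop.png",cv2.resize(a,None,fx=5,fy=5,interpolation=cv2.INTER_CUBIC))
from h import *
for n,(u,v) in {"scene":(329,294),"side":(319,287)}.items(): print(n,ray(eyes.camera_model(n),u,v,.091))
E
```

```text
scene [0.5267 0.0252 0.091 ]
side [0.5278 0.0285 0.091 ]
```

View pics/sc_crop.png

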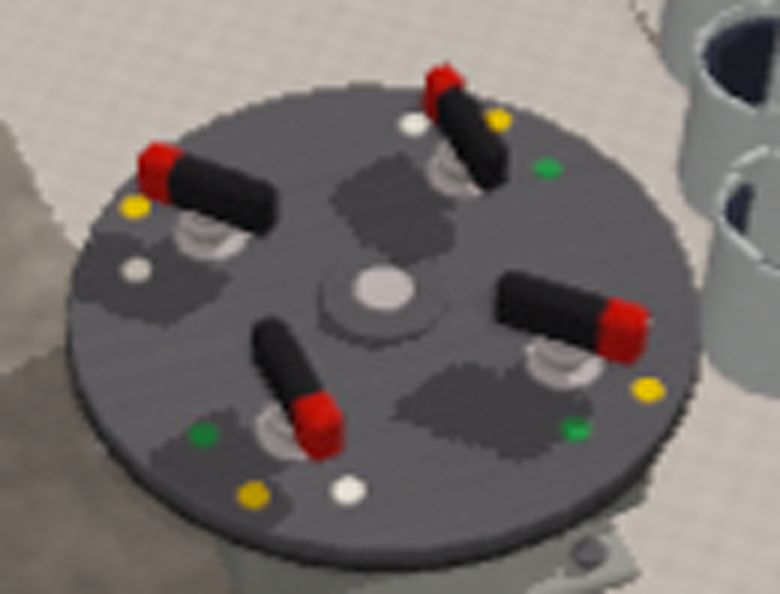

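View pics/si_crop.png

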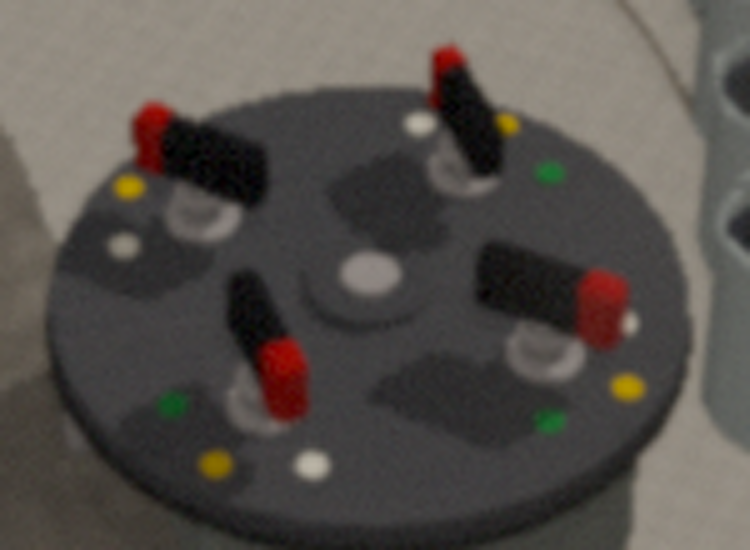

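Run:
```python
from h import *
# crop pix: yellow L,T,R,B ; 
def ang(a): return np.degrees(np.arctan2(a[1],a[0]))
sc=lambda u,v:(265+u/6-.4,240+v/5.4-.4); si=lambda u,v:(245+u/5-.4,232+v/5-.4)
m=eyes.camera_model("scene");n=eyes.camera_model("side")
S=dict(boss=(383,288),yL=(135,207),yT=(498,120),yR=(648,390),yB=(253,495),wL=(135,270),wT=(413,125),gT=(547,168),gR=(576,430),wB=(348,490),gB=(203,435))
D=dict(boss=(370,273),yL=(128,187),yT=(507,124),yR=(628,387),yB=(216,465),wL=(123,245),wT=(420,124),gT=(550,173),gR=(551,421),wB=(312,466),gB=(172,404))
for k in S:
    z=.091 if k=="boss" else .085
    a=ray(m,*sc(*S[k]),z);b=ray(n,*si(*D[k]),z)
    if k=="boss":ca,cb=a,b
    print(k,a[:2],b[:2],np.linalg.norm((a-ca)[:2]),ang(a-ca),np.linalg.norm((b-cb)[:2]),ang(b-cb))
w=eyes.camera_model("wrist");s=status.get_state();print(proj(w,s["position"]))
from scipy.spatial.transform import Rotation as R
print(R.from_rotvec(s["tcp_rot"]).as_matrix())
```

```text
boss [0.5267 0.0281] [0.5278 0.0305] 0.0 0.0 0.0 0.0
yL [0.466  0.1026] [0.4662 0.1058] 0.0961930322870546 129.17492368318884 0.09727657501266805 129.31704534582974
yT [0.6013 0.0901] [0.6032 0.0933] 0.09701463729252141 39.72650521023988 0.09806984392293171 39.77736583262903
yR [ 0.5886 -0.045 ] [ 0.5899 -0.0419] 0.09574761241597474 -49.77399758377351 0.09534762394027343 -49.42549155658004
yB [ 0.4534 -0.0323] [ 0.4541 -0.03  ] 0.09504364300716639 -140.54155028870593 0.09538105667336248 -140.63788150294155
wL [0.4549 0.0744] [0.456  0.0777] 0.08543896736385258 147.15931318501092 0.0859645826140157 146.6840522838974
wT [0.5723 0.1003] [0.574  0.1036] 0.08539235778610488 57.75189908661665 0.08644789978332817 57.74987671408191
gT [0.6061 0.0609] [0.6073 0.0636] 0.08587883077238767 22.45314620608063 0.08602581230023242 22.599021441344075
gR [ 0.5591 -0.0505] [ 0.5605 -0.0476] 0.08497103246806936 -67.61344770792175 0.08466417570524166 -67.32144977378894
wB [ 0.4816 -0.0428] [ 0.4823 -0.0405] 0.08403306718778297 -122.47133467169336 0.08437038685679762 -122.69609432394914
gB [ 0.4483 -0.003 ] [0.4491 0.0001] 0.08435676970414956 -158.40852100881455 0.08438767276920664 -158.9037083562206
[322.4    287.5083]
[[-0.9265  0.3763 -0.0005]
 [ 0.3763  0.9265 -0.0011]
 [ 0.0001 -0.0012 -1.    ]]
```

```bash
cat >> h.py <<'E'
from scipy.spatial.transform import Rotation as R
def ori(yawdeg):
    y=np.radians(yawdeg);x=np.array([np.cos(y),np.sin(y),0]);z=np.array([0,0,-1.])
    return R.from_matrix(np.c_[x,np.cross(z,x),z]).as_rotvec()
E
python3 - <<'E'
from h import *
bot.goto([.528,.01,.29],ori(97))
s=status.get_state();print(s["clock"],s["joint_positions"],s["position"])
m=eyes.camera_model("wrist");im=eyes.camera("wrist");cv2.imwrite("pics/w1.png",im[:,:,::-1]);np.save("w1.npy",m)
print(proj(m,[.528,.03,.091]))
E
```

```text
2.2583 [-0.0495  0.0593  1.2208  0.0002  1.8617 -0.1731] [0.5279 0.0108 0.2898]
[323.5006 175.3321]
```

View pics/w1.png

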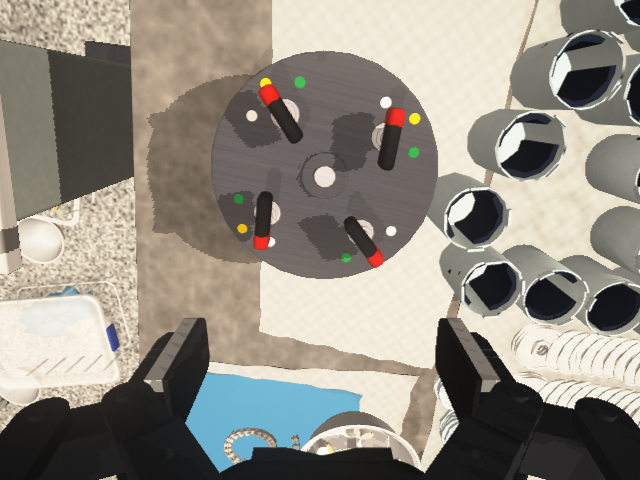

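```bash
cat > det.py <<'E'
from h import *
def blobs(mask,minA=8):
    n,l,st,c=cv2.connectedComponentsWithStats(mask.astype(np.uint8))
    return [(c[i],st[i,4],l==i) for i in range(1,n) if st[i,4]>=minA]
def analyse(im,m,roi=None):
    hsv=cv2.cvtColor(im,cv2.COLOR_RGB2HSV);H,S,V=[hsv[...,i].astype(int) for i in range(3)]
    r0=np.zeros(H.shape,bool)
    c=proj(m,[.528,.03,.085]).astype(int)
    ok=np.zeros(H.shape,np.uint8);cv2.circle(ok,tuple(int(x) for x in c),118,1,-1);ok=ok>0
    out={}
    out["y"]=blobs(ok&(H>18)&(H<34)&(S>140)&(V>110))
    out["g"]=blobs(ok&(H>45)&(H<85)&(S>120)&(V>70))
    out["r"]=blobs(ok&((H<8)|(H>172))&(S>150)&(V>90),30)
    return out
E
python3 - <<'E'
from det import *
im=cv2.imread("pics/w1.png")[:,:,::-1].copy();m=np.load("w1.npy",allow_pickle=True).item()
o=analyse(im,m)
b=ray(m,323.7,176.2,.091);print("boss",b)
P={}
for k in "yg":
    for c,A,_ in o[k]:
        p=ray(m,*c,.085);d=p-b;print(k,c,A,p[:2],np.linalg.norm(d),np.degrees(np.arctan2(d[1],d[0])))
for c,A,_ in o["r"]:
    p=ray(m,*c,.120);print("r",c,A,p)
E
python3 - <<'E'
import cv2
a=cv2.imread("pics/w1.png")[40:290,200:450];cv2.imwrite("pics/w1c.png",cv2.resize(a,(600,600),interpolation=cv2.INTER_CUBIC))
E
```

```text
boss [0.5283 0.0292 0.091 ]
y [264.6957  81.6667] 69 [0.4668 0.1041] 0.09709957936838418 129.40175215092395
y [414.0865 118.1154] 104 [0.6026 0.0903] 0.09637588593568694 39.40045649911535
y [241.8765 228.0494] 81 [ 0.4549 -0.0325] 0.09606439660760027 -139.89868361653635
g [299.4574  81.7979] 94 [0.497  0.1078] 0.08476983726997164 111.72752057922207
g [413.2976 152.0833] 84 [0.6078 0.0606] 0.0857455243466908 21.542816479988698
g [238.4795 198.1233] 73 [ 0.4499 -0.0029] 0.08489578585842596 -157.73038151155825
g [345.7049 257.0656] 61 [ 0.5607 -0.0502] 0.08600910533762106 -67.7763755565271
r [268.6376  94.0235] 298 [0.4754 0.0942 0.12  ]
r [395.0192 116.5591] 313 [0.5791 0.0898 0.12  ]
r [260.9901 242.1281] 203 [ 0.4788 -0.032   0.12  ]
r [375.9492 258.6041] 197 [ 0.5845 -0.0349  0.12  ]
```

View pics/w1c.png

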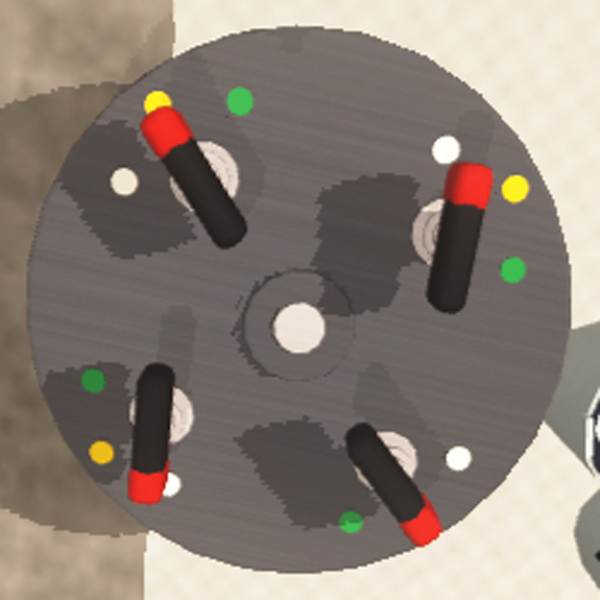

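Run:
```python
from det import *
im=cv2.imread("pics/w1.png")[:,:,::-1].copy();m=np.load("w1.npy",allow_pickle=True).item()
c=np.array([.528,.0295])
# end caps at top (z=.125) from crop; scale 600/250=2.4, off (200,40)
E={"L":((165,118),(228,238)),"T":((473,172),(446,302)),"R":((430,533),(358,434)),"B":((145,492),(156,374))}
Y={"L":129.6,"T":39.6,"R":-50.4,"B":-140.4}
for k,(r,b) in E.items():
    q=[ray(m,200+u/2.4-.3,40+v/2.4-.3,.12)[:2] for u,v in(r,b)]
    d=q[0]-q[1];a=np.radians(Y[k]);bc=c+.066*np.array([np.cos(a),np.sin(a)])
    yaw=np.degrees(np.arctan2(d[1],d[0]));
    print(k,bc,"mid",(q[0]+q[1])/2,"len",np.linalg.norm(d),"yaw",yaw,"bolt angle",1.05-np.radians((yaw-Y[k]+180)%360-180))
```

```text
L [0.4859 0.0804] mid [0.4874 0.0801] len 0.04373251500872519 yaw 124.48682348359594 bolt angle 1.1392417654469047
T [0.5789 0.0716] mid [0.5791 0.0718] len 0.04425712517153514 yaw 88.17612019784477 bolt angle 0.20218676470308938
R [ 0.5701 -0.0214] mid [ 0.5712 -0.0199] len 0.04859159207521973 yaw -47.07848203741605 bolt angle 0.9920285753887762
B [ 0.4771 -0.0126] mid [ 0.4785 -0.0117] len 0.04575772065948618 yaw -90.7262536602585 bolt angle 0.18302957457102886
```

```bash
cat > act.py <<'E'
from det import *
C=np.array([.5285,.0298]);Y={"L":129.6,"T":39.6,"R":-50.4,"B":-140.4}
def pos(k,z):
    a=np.radians(Y[k]);return [C[0]+.066*np.cos(a),C[1]+.066*np.sin(a),z]
def w180(a): return a%180
def rep(t):
    s=status.get_state();Rm=R.from_rotvec(s["tcp_rot"]).as_matrix()
    print(t,"t=%.2f"%s["clock"],"q6 %.3f"%s["joint_positions"][5],s["position"],"yaw %.2f"%np.degrees(np.arctan2(Rm[1,0],Rm[0,0])),"F",s["wrist_force"],"M",s["wrist_torque"],"w %.3f"%s["width"])
ZG=.097
def take(k,yaw):
    bot.goto(pos(k,.16),ori(yaw)); grip(.45,30)
    bot.servo_line(pos(k,ZG),ori(yaw),vel=.12); rep("down "+k)
    grip(0,30); rep("gripped")
def turn(k,yaw):
    bot.goto(pos(k,ZG),ori(yaw)); rep("turned")
def free(k):
    grip(.45); s=status.get_state();p=s["position"].copy();p[2]=.16
    bot.servo_line(p,vel=.2); rep("free")
def look(name):
    m=eyes.camera_model("wrist");im=eyes.camera("wrist");cv2.imwrite(f"pics/{name}.png",im[:,:,::-1]);np.save(name+".npy",m)
E
python3 - <<'E'
from act import *
grip(.45,30)
take("T",88)
E
```

```text
down T t=4.38 q6 0.095 [0.5798 0.0719 0.0979] yaw 88.00 F [0.3016 0.2709 0.803 ] M [ 0.0075  0.028  -0.0039] w 0.449
gripped t=4.83 q6 0.095 [0.5794 0.0719 0.0972] yaw 88.00 F [ 1.1248 -0.3766 -0.1693] M [0.0176 0.0168 0.025 ] w 0.001
```

Run:
```python
from act import *
look("w2");im=eyes.camera("scene");cv2.imwrite("pics/s2.png",cv2.resize(im[200:380,220:440,::-1],(733,600),interpolation=cv2.INTER_CUBIC))
```

```text
(no output)
```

View pics/w2.png

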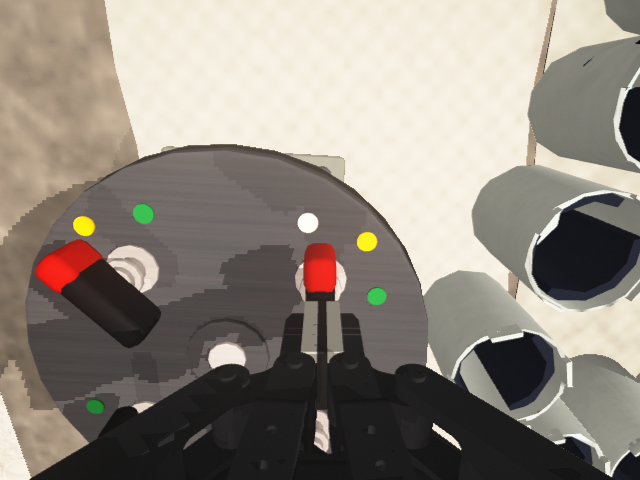

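View pics/s2.png

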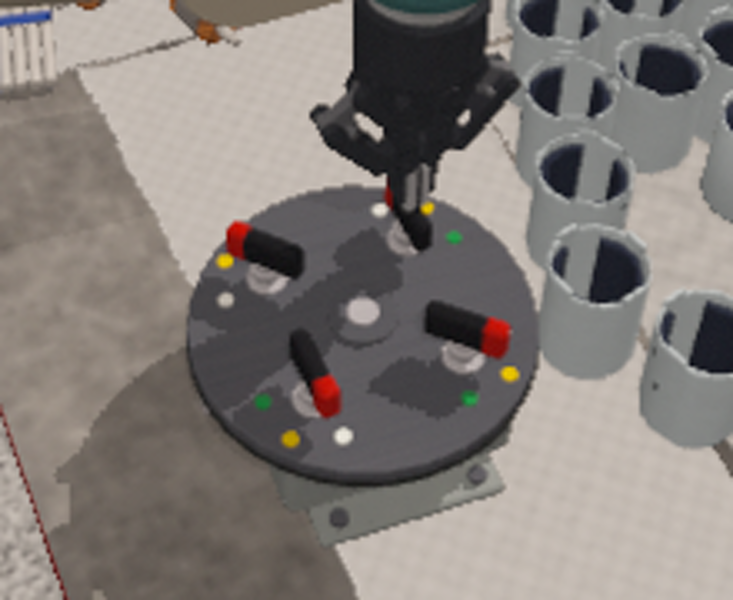

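```bash
python3 - <<'E'
from act import *
m=eyes.camera_model("scene");w=eyes.camera_model("wrist")
for z in(.097,.101,.113,.125,.14):
    p=[.5794,.0719,z];u=proj(m,p);print(z,(u-[220,200])*3.333,proj(w,p), proj(w,[.5794,.0719+.022,z]))
rep("x")
E
python3 - <<'E'
import cv2
a=cv2.imread("pics/w2.png")[200:460,220:460];cv2.imwrite("pics/w2c.png",cv2.resize(a,(552,598),interpolation=cv2.INTER_CUBIC))
E
```

```text
0.097 [407.9172 224.7894] [319.7684 288.0297] [318.0268 244.0842]
0.101 [408.143  220.7426] [319.7313 291.8248] [317.9511 247.0942]
0.113 [408.8289 208.4497] [319.6103 304.2052] [317.7032 256.9472]
0.125 [409.5279 195.9228] [319.4723 318.3227] [317.4189 268.2463]
0.14 [410.4206 179.925 ] [319.2699 339.0226] [316.9989 284.9375]
x t=4.93 q6 0.095 [0.5794 0.0719 0.0971] yaw 88.00 F [ 0.7631 -0.2646  1.352 ] M [ 0.0004 -0.0028  0.0085] w 0.001
```

View pics/w2c.png

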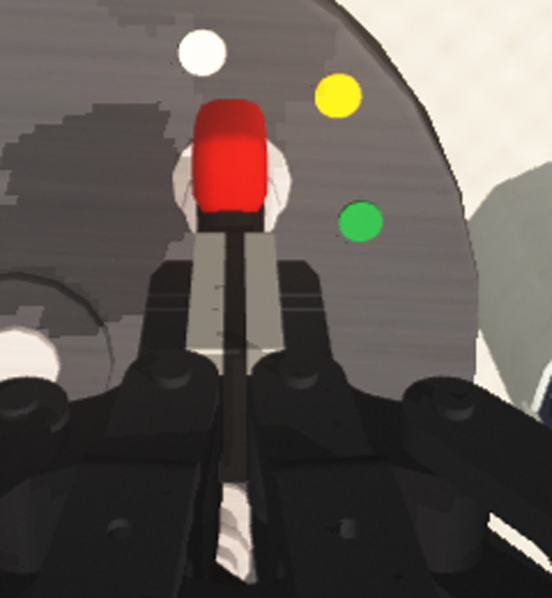

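Run:
```python
from act import *
bot.servo_line(pos("T",.17),vel=.2); rep("up")
look("w3");m=eyes.camera_model("side");im=eyes.camera("side")
p=status.get_state()["position"];u=proj(m,p);print("tip side",u,"wrist",proj(eyes.camera_model("wrist"),p))
x,y=u.astype(int)
a=im[y-110:y+70,x-110:x+110,::-1].copy();cv2.drawMarker(a,(110,110),(0,255,0),0,8);cv2.imwrite("pics/s3.png",cv2.resize(a,(733,600),interpolation=cv2.INTER_CUBIC))
```

```text
up t=5.45 q6 0.095 [0.5794 0.0719 0.1699] yaw 88.00 F [ 0.8117  0.5185 -1.1234] M [ 0.0409 -0.0341 -0.0035] w 0.000
tip side [339.1596 229.0167] wrist [319.6876 288.1214]
```

View pics/w3.png

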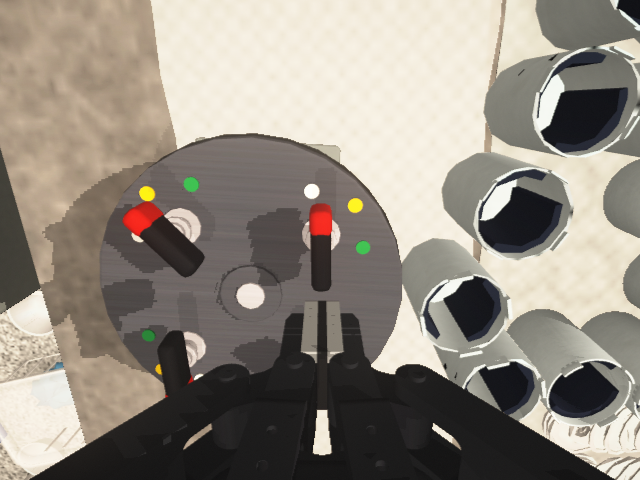

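View pics/s3.png

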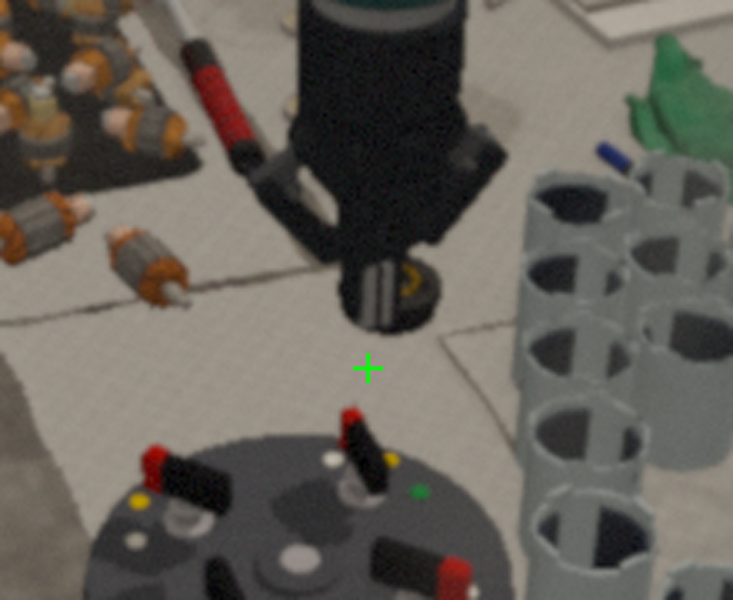

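Run:
```python
from act import *
m=eyes.camera_model("side");w=eyes.camera_model("wrist")
p=status.get_state()["position"]
for dz in(0,.01,.015,.02,.025,.03,.035,.04):
    f=p+[0,.011,dz];b=p+[0,-.011,dz]
    print(dz,"side(back)",(proj(m,b)-[339-110,229-110])*3.333,"wrist front",proj(w,f))
```

```text
0 side(back) [375.4357 379.4399] wrist front [318.8314 266.571 ]
0.01 side(back) [376.1402 363.3636] wrist front [318.6167 275.4082]
0.015 side(back) [376.4957 355.251 ] wrist front [318.5004 280.1944]
0.02 side(back) [376.8534 347.0883] wrist front [318.3774 285.2537]
0.025 side(back) [377.2133 338.875 ] wrist front [318.2473 290.6101]
0.03 side(back) [377.5755 330.6105] wrist front [318.1093 296.2906]
0.035 side(back) [377.9399 322.2943] wrist front [317.9626 302.3256]
0.04 side(back) [378.3066 313.9261] wrist front [317.8066 308.7492]
```

```bash
sed -i 's/^ZG=.*/ZG=.070/' act.py
python3 - <<'E'
from act import *
print(bot.grasp_offset)
grip(.45,30); rep("open")
for z in (.11,.085,.070):
    bot.servo_line(pos("T",z),ori(88),vel=.12); rep("down")
    if abs(status.get_state()["wrist_force"][2])>8: break
look("w4")
grip(0,30); rep("gripped"); look("w5")
E
```

```text
0.0187
open t=6.00 q6 0.095 [0.5793 0.0719 0.1699] yaw 88.00 F [-0.223  -0.3852 -0.249 ] M [0.0106 0.0561 0.0047] w 0.450
down t=6.65 q6 0.095 [0.5797 0.0719 0.1107] yaw 88.00 F [-0.4491 -0.0347 -0.363 ] M [ 0.0075  0.0034 -0.0181] w 0.452
down t=7.01 q6 0.095 [0.5793 0.0719 0.0853] yaw 88.00 F [ 0.6424 -0.3288  0.177 ] M [-0.0452 -0.0731 -0.0288] w 0.451
down t=7.28 q6 0.095 [0.5791 0.0719 0.0699] yaw 88.00 F [ 0.0513 -0.1447 -0.2963] M [-0.0656 -0.0219  0.0054] w 0.448
gripped t=7.68 q6 0.095 [0.5788 0.0719 0.0707] yaw 88.02 F [-5.5252 -0.1175  3.2328] M [-0.0451  0.9287  0.1618] w 0.138
```

View pics/w5.png

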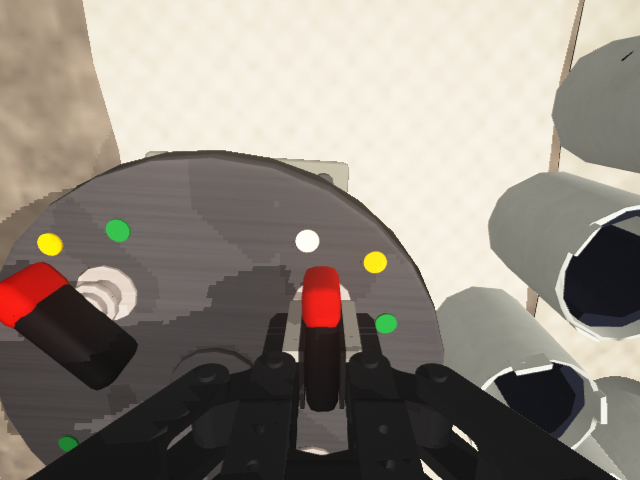

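The jaws now hold the handle (width 0.138 ≈ 12 mm). The real fingertips sit about 30 mm further back than the TCP says, so I lowered the grasp. Next I turn this bolt to yellow.

Run:
```python
from act import *
turn("T",39.6); 
free("T"); look("w6")
```

```text
turned t=8.56 q6 0.940 [0.5788 0.0719 0.0708] yaw 39.60 F [-4.9683  0.5528  3.0038] M [-0.0244  0.8958 -0.0308] w 0.135
free t=9.53 q6 0.940 [0.5791 0.0718 0.1588] yaw 39.60 F [0.1609 0.1883 0.3619] M [ 0.0138  0.0012 -0.0069] w 0.445
```

View pics/w6.png

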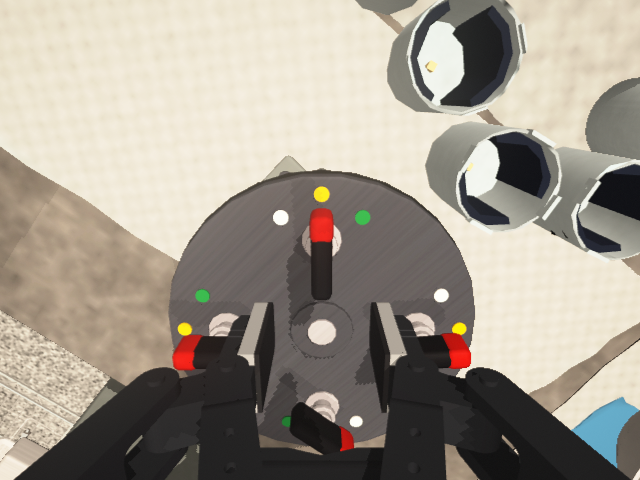

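Run:
```python
from act import *
take("B",89.3)
s=status.get_state()
if .1<s["width"]<.17:
    turn("B",39.6); bot.sleep(.4)
    look("w7")
    im=eyes.camera("side");cv2.imwrite("pics/s7.png",cv2.resize(im[200:380,220:440,::-1],(733,600),interpolation=cv2.INTER_CUBIC))
```

```text
down B t=11.67 q6 -0.091 [ 0.4782 -0.0123  0.0709] yaw 89.30 F [ 0.3357 -0.2337 -0.0549] M [0.0143 0.047  0.0048] w 0.446
gripped t=12.02 q6 -0.091 [ 0.4772 -0.0123  0.0708] yaw 89.31 F [-5.9098  0.3785  4.4984] M [0.0877 0.9335 0.0946] w 0.135
turned t=12.86 q6 0.777 [ 0.4772 -0.0123  0.0708] yaw 39.60 F [-5.4721  0.0472  5.584 ] M [-0.0243  0.8837  0.0261] w 0.133
```

View pics/w7.png

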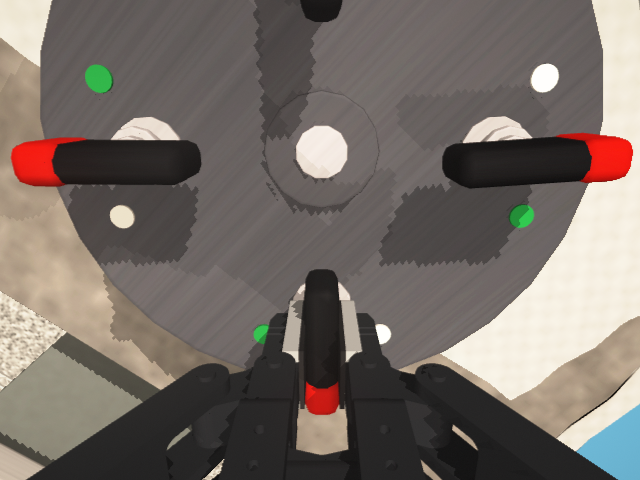

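View pics/s7.png

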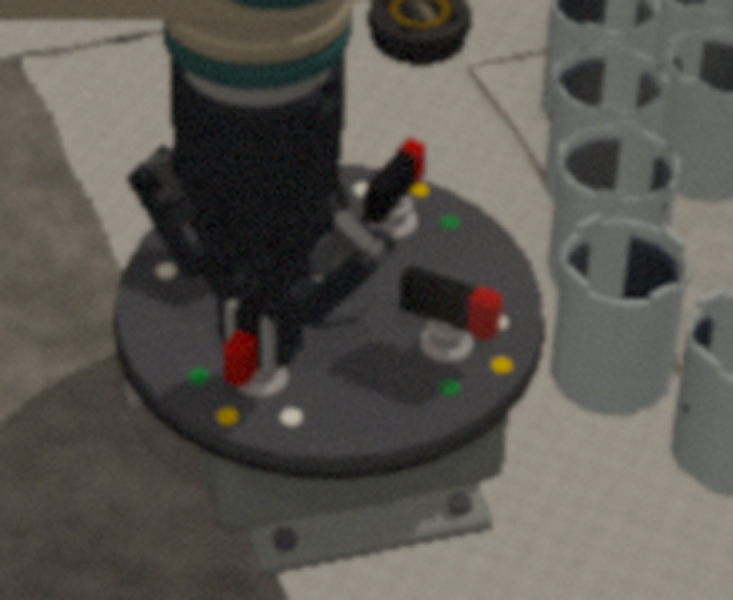

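Run:
```python
from act import *
turn("B",-20.2); free("B")
im=eyes.camera("side");cv2.imwrite("pics/s8.png",cv2.resize(im[200:380,220:440,::-1],(733,600),interpolation=cv2.INTER_CUBIC))
take("T",39.6)
s=status.get_state()
if .1<s["width"]<.17:
    turn("T",-20.2); free("T"); look("w9")
```

```text
turned t=14.34 q6 1.820 [ 0.4772 -0.0123  0.0708] yaw -20.20 F [-6.3697 -0.2404  4.8767] M [-0.0516  0.9447 -0.019 ] w 0.134
free t=15.32 q6 1.820 [ 0.4773 -0.0122  0.1588] yaw -20.20 F [-0.3232 -0.3781 -1.1332] M [ 0.0867  0.0626 -0.0538] w 0.449
down T t=17.33 q6 0.940 [0.58   0.0719 0.071 ] yaw 39.60 F [ 0.5129  0.8609 -0.0801] M [0.0131 0.0529 0.0272] w 0.453
gripped t=17.68 q6 0.940 [0.5794 0.0725 0.071 ] yaw 39.63 F [-3.7222  2.8672  5.2744] M [0.5292 0.6744 0.0469] w 0.133
turned t=18.67 q6 1.984 [0.5796 0.0716 0.071 ] yaw -20.22 F [-3.9149  0.4178  5.6176] M [ 0.0213  0.5453 -0.0553] w 0.134
free t=19.64 q6 1.983 [0.5789 0.0717 0.1587] yaw -20.20 F [-0.5021 -0.2453 -0.7303] M [ 0.0108  0.0215 -0.0155] w 0.453
```

View pics/w9.png

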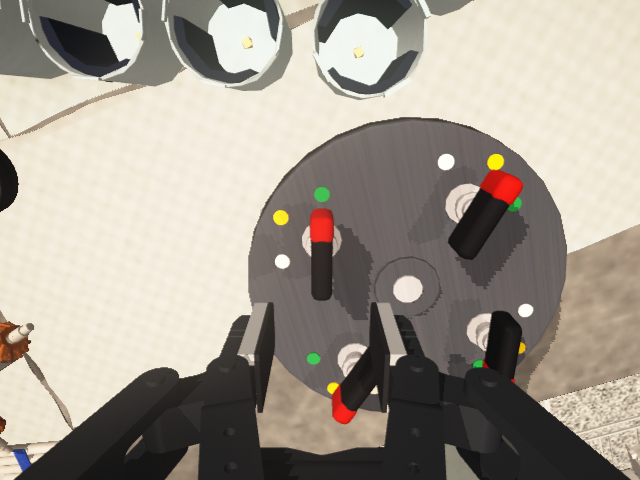

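View pics/s8.png

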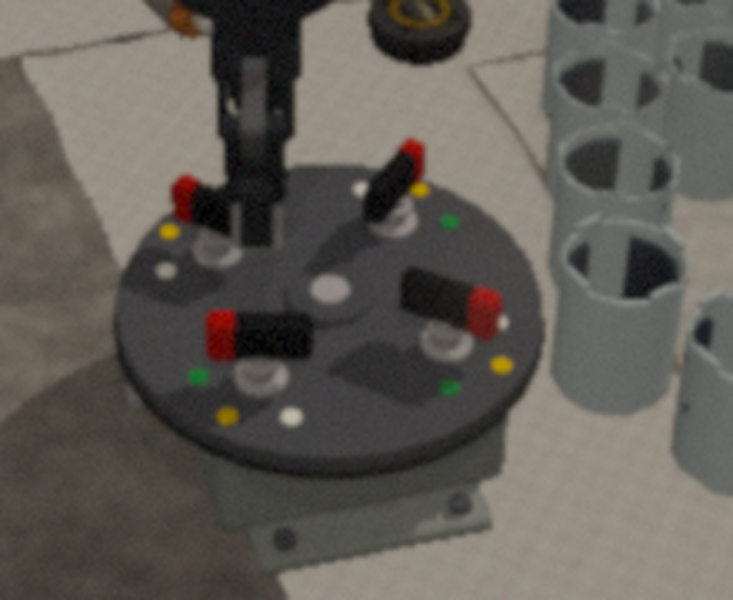

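```bash
python3 - <<'E'
from act import *
for k,a in (("L",124.5),("R",132.5)):
    take(k,a)
    if .1<status.get_state()["width"]<.17:
        turn(k,69.8); free(k)
    else: break
bot.goto([.528,.01,.29],ori(97)); look("w10"); rep("end")
im=eyes.camera("side");cv2.imwrite("pics/s10.png",im[:,:,::-1])
E
python3 - <<'E'
import cv2
a=cv2.imread("pics/w10.png")[40:290,200:450];cv2.imwrite("pics/w10c.png",cv2.resize(a,(600,600),interpolation=cv2.INTER_CUBIC))
E
```

```text
down L t=22.94 q6 -0.513 [0.487  0.0807 0.0709] yaw 124.50 F [ 0.027  -0.0975 -0.4047] M [-0.0073 -0.0028 -0.0092] w 0.449
gripped t=23.29 q6 -0.513 [0.4862 0.0802 0.0709] yaw 124.50 F [-5.2875 -2.549   4.7143] M [-0.4397  0.7811  0.1442] w 0.142
turned t=24.20 q6 0.442 [0.4857 0.0801 0.0709] yaw 69.80 F [-7.6963 -2.9892  6.4663] M [-0.5074  1.2953  0.0634] w 0.140
free t=25.18 q6 0.442 [0.4861 0.0807 0.1588] yaw 69.80 F [ 0.319  -0.3542 -0.9536] M [-0.027   0.0035  0.0272] w 0.450
down R t=27.47 q6 -0.843 [ 0.5712 -0.0211  0.071 ] yaw 132.50 F [0.2018 0.4497 0.512 ] M [-0.0049 -0.0118  0.0104] w 0.453
gripped t=27.82 q6 -0.843 [ 0.5707 -0.0215  0.071 ] yaw 132.50 F [-3.1317 -2.0477  5.512 ] M [-0.381   0.7235  0.1545] w 0.137
turned t=28.84 q6 0.251 [ 0.5699 -0.0217  0.071 ] yaw 69.78 F [-8.0886 -3.3782  8.0483] M [-0.504   1.3469  0.053 ] w 0.135
free t=29.82 q6 0.251 [ 0.5702 -0.0208  0.1587] yaw 69.80 F [ 0.0108  0.2643 -0.365 ] M [ 0.0041 -0.0046 -0.0012] w 0.451
end t=30.48 q6 -0.172 [0.5276 0.01   0.2873] yaw 96.95 F [-0.7045 -0.095   0.4294] M [ 0.0154  0.0177 -0.0652] w 0.450
```

View pics/w10c.png

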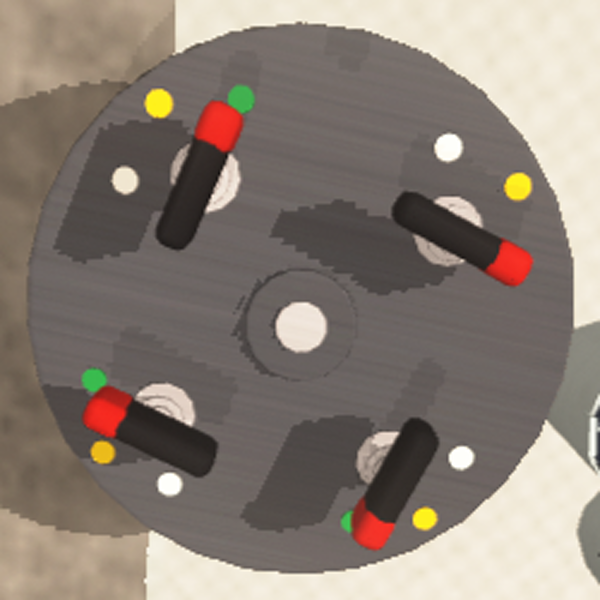

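View pics/s10.png

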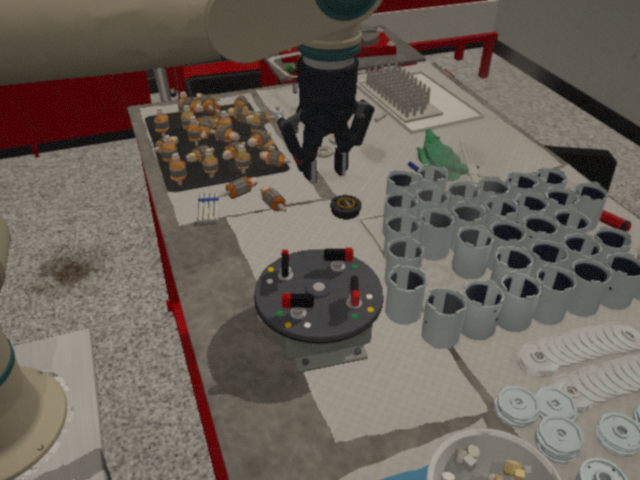

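Run:
```python
from act import *
m=np.load("w10.npy",allow_pickle=True).item()
E={"L":((222,113),(174,238)),"T":((519,271),(404,204)),"R":((369,537),(423,430)),"B":((96,408),(205,462))}
for k,(r,b) in E.items():
    q=[ray(m,200+u/2.4-.3,40+v/2.4-.3,.12)[:2] for u,v in(r,b)];d=q[0]-q[1]
    yaw=np.degrees(np.arctan2(d[1],d[0]));print(k,1.05-np.radians((yaw-Y[k]+180)%360-180))
job.close_job()
```

```text
L 2.0291114504736436
T 2.1210515170056485
R 2.0349753430590214
B 2.1043665611846922
the job is handed in; nothing more can be done
```

All four bolts are tightened to about their green dots, in the order you asked, and the job is handed in at about 30.5 s of robot time.

**What I did**
- The two loose bolts, the far one and then the near one (bolts 2 and 4 by the task's description), went to their yellow dots first, each by a grip across the handle and a turn of the wrist. For the far bolt the wrist picture showed the red end straight at the yellow dot. For the near bolt I relied on the tool angle plus a partly hidden side view.
- I kept hold of the near bolt, paused about half a second at yellow, and turned it on to green. Then came the far bolt opposite it, and then the other diagonal pair, left and right.

**Last checks**
- Bar angles read by hand from the final wrist picture were 2.03, 2.12, 2.03 and 2.10 rad (left, far, right, near), against 2.09 wanted. That reading is good to only a few degrees. The commanded final tool angles correspond to about 2.09 on all four.
- At every reading the wrist force was about 12 N or less.
- The gripper was clear of everything at the end. The armatures, tin and rod bundle looked unmoved in the side picture.

**What disagreed:** the first grasp closed on empty air above the handle. The fingertips, measured in the pictures, sit about 30 mm behind the reported TCP, so I gripped about 27 mm lower from then on. That empty close touched nothing that I could see or measure.

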